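Sweep the brass nuts into the collecting bay

ROBOT

A 6-joint arm with a two-finger parallel gripper is mounted at the origin on the work surface. World frame = base frame: x ahead of the robot, y to its left, z up, the work surface at z = 0. Lengths are in m, angles in rad, forces in N, time in s.
With the tool pointing down it reaches from about 0.3 to 0.875 m from the base axis. Payload 6.4 kg.
Tool frame: the origin (TCP) lies at the very end of the fingers, on their centre line; the grasp point (between the pads) lies 19 mm behind it; z points along the fingers, y is the line along which they close (so a half turn about z gives the same grasp; the last joint's range is limited). The gripper opens to 85 mm and grips with 20 to 120 N. Pads are 22 mm wide; open, the fingers measure 114 mm over their backs; the gripper's body (76 mm by 85 mm) begins 54 mm behind the grasp point. The pads swing forward as they close: fully open they stand 13 mm farther back than shut.
Start: joints at [0.961, 0.181, 1.607, -0, 1.354, -0.206], TCP at [0.226, 0.529, 0.231] pointing down, gripper open.
Joint ranges: [-2.99, 2.99], [-0.89, 2.07], [0.3, 2.58], [-1.14, 4.28], [0, 2.63], [-3.12, 3.12]. Speed limits (rad/s): [2.57, 2.57, 3.01, 3.14, 3.14, 3.14].

INTERFACE

Orientations are given as a rotation vector (axis times angle).
In Python, from cell import r gives the robot as it stands. Calls block until the motion is done:
- r.movep(position, orientation): joint-space move of the TCP to a pose.
- r.move_straight(position, rate=0.15, frame=None, threshold=None): straight line of the TCP; frame=None keeps the orientation; rate is the mean speed in m/s. With threshold (N) it stops when the force on the tool has changed by that much, and returns True; else False.
- r.goto_joints(angles): joint-space move.
- r.release() and r.close(squeeze=None): open the fingers fully, or close them until they stop; squeeze is the grip in N (None keeps the last).
- r.pause(seconds).
- r.solve_ik(position, orientation): joint angles nearest the present ones, or None.
- r.observe(): the state.
- r.get_image(name): name is "side" or "top" or "wrist"; returns (picture, depth): 480x640x3 uint8, blue, green, red; 480x640 float32, m along the optical axis (not along the pixel's ray), 0 where there is no reading.
- r.camera_model(name): a dict with "vfov" (degrees; the focal length in pixels is half the picture's height over the tangent of half this angle, whatever the lens; pixels are square), "cx", "cy" (the principal point, pixels), "xyz" and "attitude" of the camera in the world. Camera axes: x right, y up, looking along -z (the intrinsics and any distortion apply to the point x, -y, -z); pixel columns grow to the right and rows downward; lengths in m; the calibration is good to about 2 mm. A picture is of the moment at which its call begins: read the wrist's pose just before it. camera_model takes no time and is no camera call; for the wrist camera it gives the pose at the moment of the call.
A pose or a line that the arm cannot do raises r.PlanningError and nothing moves.
- r.job_done(): hands the job in; it is judged then, once.
The state is a dict: "time": time; "joint_pos": joint angles; "qd": joint speeds; "joint_efforts": joint torques, N m; "ee_pos": TCP position; "orientation": TCP orientation; "wrist_force": force on the tool from outside, world axes, zero at the start; "moment": the same for the moment, N m; "gripper_width": finger opening in m; "grasp_force": force on a finger pad.
Only numpy, scipy, OpenCV 4.12 (cv2) and the standard library are available. Lean on these libraries where they do the work, as an engineer would, in place of code of your own. Each camera call takes 0.05 s, during which the arm holds its last target. There are 200 camera calls.

TASK

Clear the white inspection mat: with your fingertips sweep the three loose brass nuts along the mat, through the open side of the blue collecting bay, until each lies flat and wholly inside it. Push them, do not pick them up or flick them, and leave the amber jar, the hexagonal aluminium housing and the steel setting ring where they stand.

Things in the scene. Friction and masses are not known exactly. Their poses are not given: they have to be found in the camera images.
- bay: fixed blue bay, mouth roughly to world -y: three walls, 30 mm high, 6 mm thick, on its -x, +x and +y sides, around a blue patch level with the bench, inside 160 mm (x) by 120 mm (y). The -y side is open, full width, no sill. Origin at the patch centre at bench height: mouth line at y = -60 mm, inner face of the back wall at y = +60 mm; z up
- nut_a: loose brass hexagon nut lying flat, 30 mm across flats (34.6 mm across corners), 16 mm high, 20 mm bore, about 60 g, sliding freely on the bench; origin at the centre of its underside, z up, x through the middle of a flat; one of three alike
- nut_b: loose brass hexagon nut lying flat, 30 mm across flats (34.6 mm across corners), 16 mm high, 20 mm bore, about 60 g, sliding freely on the bench; origin at the centre of its underside, z up, x through the middle of a flat; one of three alike
- nut_c: loose brass hexagon nut lying flat, 30 mm across flats (34.6 mm across corners), 16 mm high, 20 mm bore, about 60 g, sliding freely on the bench; origin at the centre of its underside, z up, x through the middle of a flat; one of three alike
- jar: loose upright amber glass jar with a black cap, 40 mm diameter, 50 mm high, among the nuts; a bystander; origin at the centre of its underside
- housing: loose hexagonal aluminium housing lying flat, 80 mm across flats (92 mm across corners), 27 mm high, with two round steel ports on top; a bystander; origin at the centre of its underside
- setting_ring: loose steel setting ring lying flat, 56 mm outer and 32 mm inner diameter, 20 mm high; a bystander; origin at the centre of its underside

How it is judged:
By the outcome, as a careful person would: the job done as asked, in the order asked, and still so for the second after the job is handed in, with the robot touching nothing.
It also fails if it takes over 72 s, if anything falls off the work surface, if the arm or the gripper's body presses on something with over 40 N, if the wrist force passes 120 N, or if a joint passes its speed limit or range.

## Working session

There is one attempt and no reset: what is moved stays moved. The work goes in short steps, each a Python script; the robot and the scene stay as the last script left them, time stands still between calls to the robot, and variables do not carry over. Pictures are saved under pics/ and viewed, at most 10 in all, crops included, and the job is handed in when it is done.

```bash
mkdir -p pics; ls; python3 - <<'E'
from cell import r
import cv2,numpy as np
for n in ("top","side"):
    im,d=r.get_image(n); cv2.imwrite(f"pics/{n}0.png",im); np.savez(f"pics/{n}0.npz",im=im,d=d)
    print(n,r.camera_model(n), (d>0).mean())
print(r.observe())
E
```

```text
pics
top {'vfov': 52.23118638443007, 'cx': 315.3365975081066, 'cy': 230.92814089989147, 'xyz': array([ 0.42314393, -0.1011089 ,  1.09298959]), 'attitude': array([ 0.16066935, -0.1003009 , -1.59473672])} 0.9960709635416667
side {'vfov': 50.62185398871062, 'cx': 313.62702715848394, 'cy': 250.33254987941754, 'xyz': array([0.10754237, 0.49077032, 0.51662936]), 'attitude': array([ 0.44307236, -1.17388145, -2.16186418])} 0.9960188802083333
{'time': 0.1, 'joint_pos': array([ 9.60676888e-01,  1.81472429e-01,  1.60791420e+00, -1.51916346e-05,
        1.35377246e+00, -2.06301702e-01]), 'qd': array([ 0.00166988, -0.00085568, -0.00340701,  0.00014621, -0.00181808,
        0.00015832]), 'joint_efforts': array([ 5.51018784e-04, -4.45875657e+01, -3.52238095e+01, -2.38974144e-04,
        4.17482472e-03, -1.73093906e-05]), 'ee_pos': array([0.22563694, 0.52834382, 0.23046804]), 'orientation': array([-6.29887132e-01, -3.07717733e+00,  2.26718237e-03]), 'wrist_force': array([ 0.38375045,  0.16793939, -0.64358204]), 'moment': array([ 0.03686582, -0.02597914,  0.03905161]), 'grasp_force': 0.0, 'gripper_width': 0.08518446906433305}
```

View pics/top0.png

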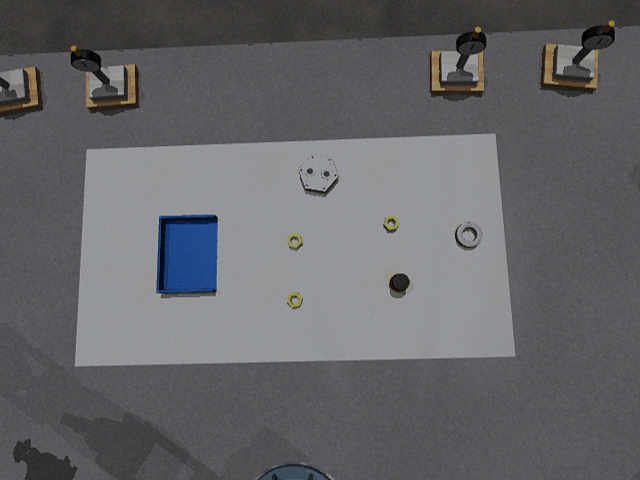

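View pics/side0.png

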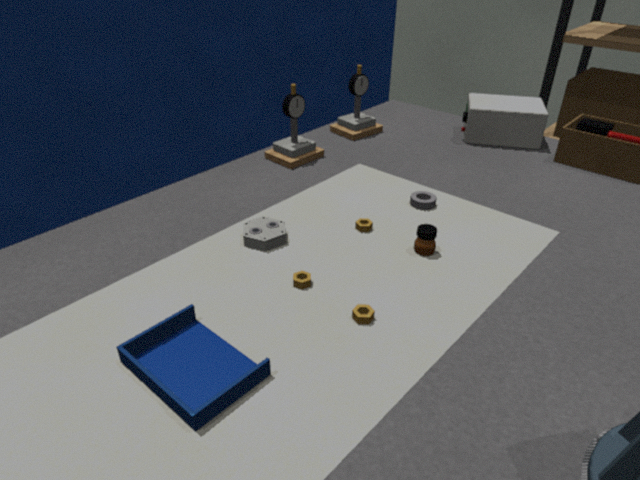

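The top view shows the nuts at (295,241), (295,300) and (391,223), the jar at (400,283), the housing at (319,173) and the ring at (469,235). The bay spans (160..217, 215..293) and its mouth faces image right (world -y). The side view agrees: nuts at (302,279), (363,314) and (364,225).

```bash
cat > h.py <<'E'
import numpy as np,cv2
from scipy.spatial.transform import Rotation as R
def ray(cm,u,v):
    f=240/np.tan(np.radians(cm["vfov"]/2))
    d=np.array([(u-cm["cx"])/f,-(v-cm["cy"])/f,-1.])
    return R.from_rotvec(cm["attitude"]).apply(d)
def atz(cm,u,v,z):
    d=ray(cm,u,v); return cm["xyz"]+d*(z-cm["xyz"][2])/d[2]
def atd(cm,u,v,dep): return cm["xyz"]+ray(cm,u,v)*dep
def tri(c1,p1,c2,p2):
    a,b=ray(c1,*p1),ray(c2,*p2)
    s=np.linalg.lstsq(np.c_[a,-b],c2["xyz"]-c1["xyz"],rcond=None)[0]
    A,B=c1["xyz"]+a*s[0],c2["xyz"]+b*s[1]
    return (A+B)/2,np.linalg.norm(A-B)
def nuts(im):
    """centroids of brass blobs (bore filled by the outer contour), top picture"""
    h=cv2.cvtColor(im,cv2.COLOR_BGR2HSV)
    m=cv2.inRange(h,(18,110,60),(35,255,255))
    m=cv2.morphologyEx(m,cv2.MORPH_CLOSE,np.ones((3,3),np.uint8))
    out=[]
    for c in cv2.findContours(m,cv2.RETR_EXTERNAL,cv2.CHAIN_APPROX_NONE)[0]:
        if cv2.contourArea(c)>60:
            M=cv2.moments(cv2.convexHull(c)); out.append((M["m10"]/M["m00"],M["m01"]/M["m00"],cv2.contourArea(c)))
    return out
E
python3 - <<'E'
from cell import r
from h import *
np.set_printoptions(precision=4,suppress=True)
ct,cs=r.camera_model("top"),r.camera_model("side")
T=np.load("pics/top0.npz"); S=np.load("pics/side0.npz")
print("top",[(np.round(n,1),atz(ct,n[0],n[1],.012)) for n in nuts(T["im"])])
print("side",[(np.round(n,1),atz(cs,n[0],n[1],.010)) for n in nuts(S["im"])])
for n,p,q in [("nut",(295,241),(302,279)),("nut",(295,300),(363.5,313.5)),("nut",(391,223),(364,225)),("jar cap",(400,282),(427,230)),("housing",(319,172),(266,229)),("ring",(468.5,234),(423.5,197)),
  ("bay -x mouth top",(217,291.5),(267,361)),("bay +x mouth top",(217,215.5),(193,309)),("bay back -x top",(158,293),(198,414)),("bay back +x",(160,215),(120,347))]:
    print(n,*tri(ct,p,cs,q),"depth top",atd(ct,*p,T["d"][int(p[1]),int(p[0])]))
a=cv2.resize(T["im"][190:315,145:345],None,fx=4,fy=4,interpolation=cv2.INTER_CUBIC); cv2.imwrite("pics/crop0.png",a)
E
```

```text
top [(array([294.2, 299.6, 136.5]), array([ 0.4532, -0.0117,  0.012 ])), (array([294.3, 240.6, 126.5]), array([ 0.584 , -0.0142,  0.012 ])), (array([390.8, 223. , 138. ]), array([ 0.6171, -0.2309,  0.012 ])), (array([554. ,  79.6,  72. ]), array([ 0.9416, -0.623 ,  0.012 ])), (array([436.2,  78.5, 129.5]), array([ 0.9567, -0.3534,  0.012 ]))]
side [(array([362.5, 313.7, 272. ]), array([ 0.4501, -0.0073,  0.01  ])), (array([301.1, 278.7, 171. ]), array([ 0.5817, -0.0099,  0.01  ])), (array([363.6, 224.4, 109. ]), array([ 0.614 , -0.2261,  0.01  ]))]
nut [ 0.5842 -0.0151  0.0053] 0.00042070035030639645 depth top [ 0.5845 -0.015   0.0021]
nut [ 0.4524 -0.013   0.0055] 0.0002877198579482423 depth top [ 0.4526 -0.0125  0.0006]
nut [ 0.6179 -0.2324  0.0045] 0.000939889976710658 depth top [ 0.6191 -0.2327  0.0004]
jar cap [ 0.4832 -0.2403  0.0436] 0.0008528947817340186 depth top [ 0.4832 -0.2392  0.0499]
housing [ 0.7376 -0.075   0.0168] 0.003945550691006684 depth top [ 0.7373 -0.0739  0.0232]
ring [ 0.5854 -0.3998  0.0152] 0.0020738714044344704 depth top [ 0.5882 -0.4028  0.0027]
bay -x mouth top [0.4787 0.1613 0.015 ] 0.008741847984419154 depth top [ 0.4761  0.1626 -0.002 ]
bay +x mouth top [0.6478 0.1615 0.0123] 0.002413740608585006 depth top [0.649  0.163  0.0023]
bay back -x top [0.474  0.2855 0.0257] 0.0026159889109385174 depth top [0.4761 0.2954 0.001 ]
bay back +x [0.6489 0.2866 0.0218] 0.004183815625457354 depth top [0.6484 0.285  0.0309]
```

View pics/crop0.png

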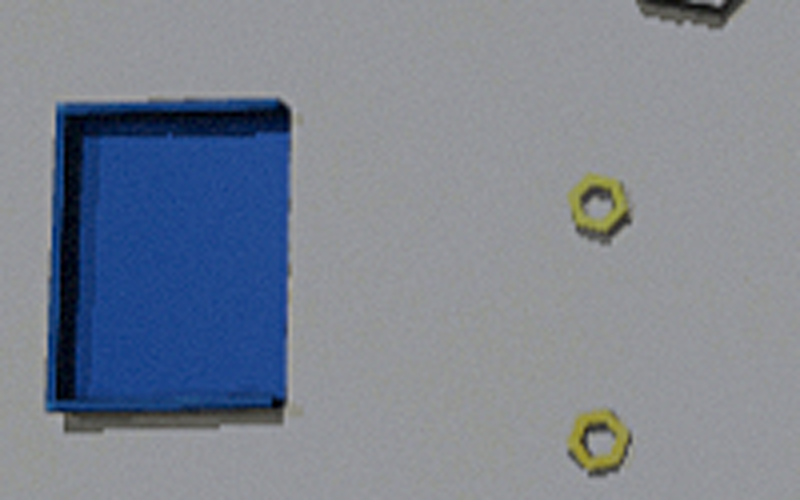

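The crop shows the bay mouth at crop x≈288, with nuts at (598,205) and (600,440), all clear. I'll sweep with closed fingers, taking the nut at x≈0.45 first.

```bash
cat >> h.py <<'E'
def push(r,nut,tgt,back=.050,lead=.027,rate=.08,z=.006,hi=.10):
    nut,tgt=np.array(nut),np.array(tgt); d=(tgt-nut)/np.linalg.norm(tgt-nut)
    best=None
    s=nut-d*back; e=tgt-d*lead; q0=r.observe()["joint_pos"]
    for sg in (1,-1):
        x=np.r_[sg*d,0]; zz=np.array([0,0,-1.]); o=R.from_matrix(np.c_[x,np.cross(zz,x),zz]).as_rotvec()
        q=r.solve_ik([*s,hi],o)
        if q is not None:
            c=np.abs(np.array(q)-q0).max()
            if best is None or c<best[0]: best=(c,o)
    r.movep([*s,hi],best[1])
    r.move_straight([*s,z],rate=.1)
    f0=r.observe()["wrist_force"]
    r.move_straight([*e,z],rate=rate)
    o=r.observe(); print("end",o["ee_pos"],"dF",o["wrist_force"]-f0,"t",o["time"])
    r.move_straight([*(e-d*.02),z],rate=.06)
    r.move_straight([*(e-d*.02),hi],rate=.2)
def look(r,name):
    im,d=r.get_image("top"); cm=r.camera_model("top"); cv2.imwrite(f"pics/{name}.png",im)
    for n in nuts(im):
        p=atz(cm,n[0],n[1],.012)
        if p[0]<.85: print("nut",p[:2].round(4),np.round(n,1))
E
python3 - <<'E'
from cell import r
from h import *
np.set_printoptions(precision=4,suppress=True)
r.close(20)
push(r,(.452,-.012),(.535,.23))
look(r,"top1")
im,_=r.get_image("side"); cv2.imwrite("pics/side1.png",im)
print(r.observe()["time"])
E
```

```text
end [0.5262 0.2044 0.006 ] dF [-0.2619 -0.4768 -1.0668] t 7.8667
nut [ 0.584  -0.0141] [294.2 240.6 123.5]
nut [ 0.617  -0.2306] [390.7 223.  136. ]
9.0667
```

View pics/side1.png

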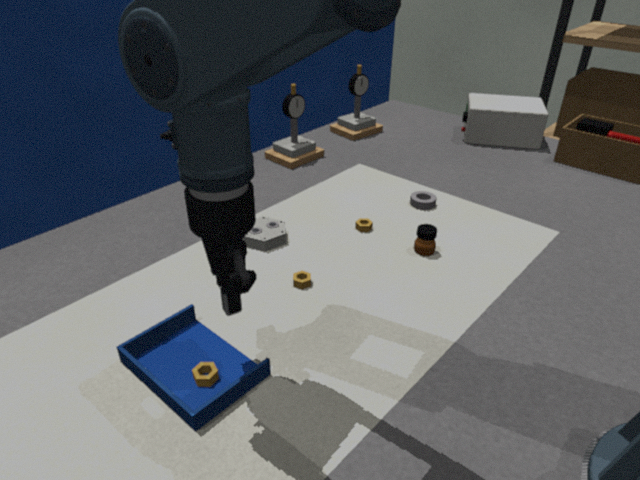

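The first nut lies flat inside the bay at (205,374) and everything else is where it was. The other two follow.

```bash
python3 - <<'E'
from cell import r
from h import *
np.set_printoptions(precision=4,suppress=True)
push(r,(.583,-.013),(.577,.225))
look(r,"top2")
cs=r.camera_model("side"); im,_=r.get_image("side"); cv2.imwrite("pics/side2.png",im)
for n in nuts(im): print("side",atz(cs,n[0],n[1],.010)[:2],n)
push(r,(.616,-.230),(.616,.225),rate=.09,back=.045)
p=r.observe()["ee_pos"]; print(r.observe()["time"])
r.goto_joints([0.961,0.181,1.607,0,1.354,-0.206])
look(r,"top3")
im,_=r.get_image("side"); cv2.imwrite("pics/side3.png",im)
for n in nuts(im): print("side",atz(cs,n[0],n[1],.010)[:2],n)
t=cv2.imread("pics/top3.png")[190:315,145:345]; cv2.imwrite("pics/crop3.png",cv2.resize(t,None,fx=4,fy=4,interpolation=cv2.INTER_CUBIC))
print(r.observe()["time"])
E
```

```text
end [0.5777 0.1979 0.006 ] dF [ 0.1524 -0.443  -0.1725] t 14.5833
nut [ 0.617  -0.2306] [390.7 223.  136. ]
side [0.5312 0.2313] (204.923744809362, 373.3888259720649, 403.0)
side [0.5777 0.2264] (186.77634408602148, 354.5660215053763, 359.5)
side [ 0.6134 -0.2248] (363.43046357615896, 224.77704194260482, 145.5)
side [ 0.9281 -0.3818] (301.464620630861, 159.17988064791132, 73.0)
end [0.616  0.1979 0.006 ] dF [ 1.3377 -0.1842  0.6945] t 23.95
25.05
nut [0.5353 0.2279] [186.8 265.4 138.5]
nut [0.5941 0.2249] [188.6 239.4 275. ]
side [0.5324 0.2317] (204.09803921568627, 373.109643857543, 384.0)
side [0.5916 0.2277] (180.009867009867, 350.26683826683825, 678.5)
27.1
```

View pics/crop3.png

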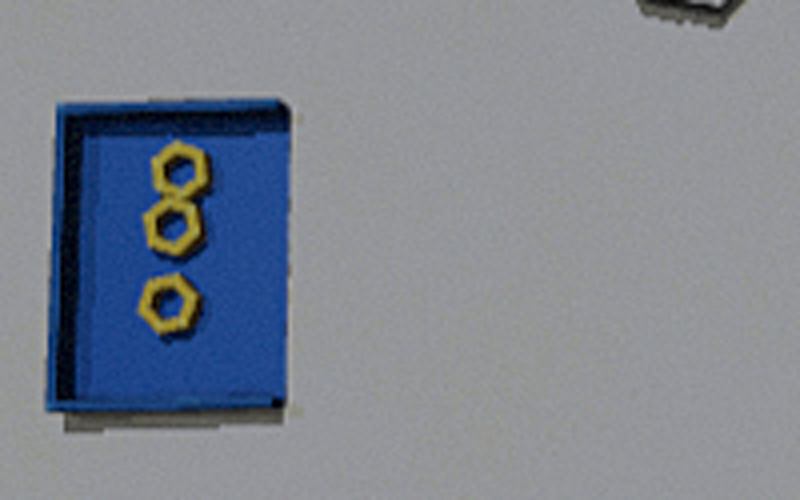

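View pics/side3.png

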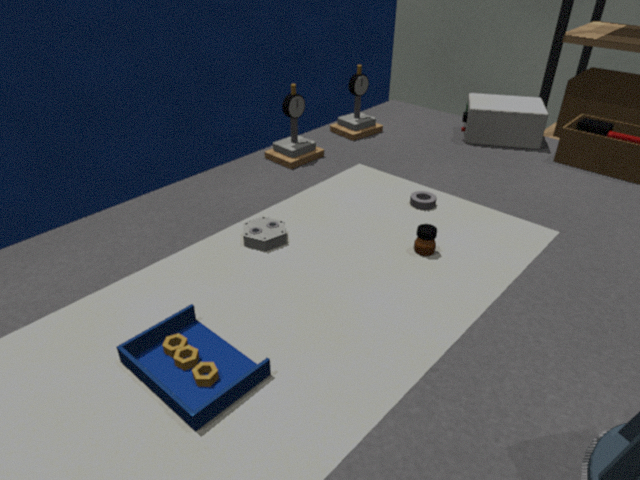

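Both views show all three nuts flat and well inside the bay: crop (181,171), (174,228) and (169,305). The jar, housing and ring are at their original pixels, and the arm is clear.

```bash
python3 -c "
from cell import r
print(r.job_done())"
```

```text
the job is handed in; nothing more can be done
None
```

I swept all three nuts into the blue bay, where they lie flat and wholly inside; the jar, housing and setting ring did not move, and I handed the job in at about 27 s of the 72 s allowed.

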